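# Weigh the sample tray on its spring balance

## Task

Weigh the loaded sample tray that stands on the stone slab, using the spring balance built into its stem: grip the handle and draw it straight up 15 mm, until the lower rim of the sleeve is level with the black ring on the rod, and pause there for two seconds with the tray still resting on the slab. Then lift on smoothly until the tray hangs free with well over 5 cm of air between it and the slab, and hold it level and still for the reading, both tins standing in it. Leave everything else where it stands, and finish while still holding the tray in the air; do not set it down or let go.

Things in the scene. Friction and masses are not known exactly. Their poses are not given: they have to be found in the camera images.
- tray: Shallow aluminium tray, 170 mm along its x, 110 along its y, 18 high, 4 mm floor and walls; 0.4 to 0.7 kg loaded. Origin: centre of its underside; z up. A steel stem 14 mm across rises from its centre to a dark collar 28 mm across, top 75 mm above the underside; above that, a rod inside the balance's sleeve (22 mm across, 37 tall) with the handle on top. It lies on the slab.
- handle (a point): Centre of the balance's handle, a grey plastic block 44 mm along the tray's x, 22 mm along the tray's y, 34 mm high, on top of the sleeve; the centre is 127 mm above the tray's underside while the balance is unloaded (172 mm above the table). Axes parallel to the tray's; grip across the 22 mm, from above.
- balance (a joint): How far sleeve and handle (80 g) are drawn up off the collar along the tray's z, m; 0 unloaded, stop at 0.065. The spring pulls back 125 N/m and returns when let go. A black ring, 3 mm tall, on the rod is hidden in the sleeve, its middle 15 mm above the collar: the sleeve's rim is level with it at 0.015. The tray leaves the slab only at 0.03 to 0.055, by its load.
- tin_a: Closed round aluminium tin, 53 mm across, 30 mm high, loose, standing in the tray about 50 mm from the stem on the tray's -x side. Origin: centre of its underside.
- tin_b: The same kind of tin on the tray's +x side. Origin: centre of its underside.
- slab: Fixed dark grey stone slab on rubber feet, 200 mm along x, 260 mm along y, top 45 mm above the table. Origin: its centre at table level; z up. The tray stands on its -y half.
- dish: Bystander: clear lidded dish, 60 mm across, 16 mm high, on the +y half of the slab. Origin: underside centre.
- beaker: Bystander: glass beaker, 70 mm across, 90 mm high, beside the slab. Origin: underside centre.
- jar: Bystander: amber jar with black cap, 60 mm across, 75 mm high, beside the slab. Origin: underside centre.
- spare_tin: Bystander: tin like those in the tray, standing on the table beside the slab. Origin: underside centre.
- objective: Bystander: dark microscope objective standing on end, 34 mm across, 44 mm high, beside the slab. Origin: underside centre.
- bottle: Bystander: white bottle, 68 mm across, 160 mm high, standing at the right. Origin: underside centre.
- spatula: Bystander: thin steel laboratory spatula, 190 mm long, 7 mm high, lying at the left. Origin: underside centre; it lies along its x.
Mind the look-alikes: they are no part of the job. Leave any pink look-alike of the tin_b alone. What is shaped like the tray but green or pink is not meant.

How it is judged:
By the outcome, as a careful person would: the job done as asked, in the order asked, and still so for the second after the job is handed in, while the arm keeps its last pose, push and grip.
It also fails if it takes over 42 s, if anything falls off the work surface, if the arm or the gripper's body presses on something with over 40 N, if the wrist force passes 120 N, or if a joint passes its speed limit or range.

## Robot

A 6-joint arm with a two-finger parallel gripper is mounted at the origin on the work surface. World frame = base frame: x ahead of the robot, y to its left, z up, the work surface at z = 0. Lengths are in m, angles in rad, forces in N, time in s.
With the tool pointing down it reaches from about 0.3 to 0.775 m from the base axis. Payload 14.6 kg.
Tool frame: the origin (TCP) lies on the centre line of the jaws, within the pads' length; the fingertips stand manip.finger_overhang ahead of it and the grasp point (between the pads) lies 2 mm behind it (manip.finger_overhang is the distance from the TCP to the fingertips, in m); z points along the fingers, y is the line along which they close (so a half turn about z gives the same grasp; the last joint's range is limited). The gripper opens to 94 mm and grips with 3 to 60 N. Pads are 16 mm wide; open, the fingers measure 119 mm over their backs; the gripper's body (75 mm by 177 mm) begins 78 mm behind the grasp point.
Start: joints at [-1.367, 0.3, 1.521, -0, 1.321, -0.067], TCP at [0.147, -0.53, 0.19] pointing down, gripper open.
Joint ranges: [-3.03, 3.03], [-0.79, 2.21], [0.23, 2.52], [-1.04, 4.18], [0, 3.07], [-2.55, 2.55]. Speed limits (rad/s): [2.22, 2.22, 2.57, 3.14, 3.14, 3.14].

## Interface

Orientations are given as a rotation vector (axis times angle).
In Python, from plant import manip gives the robot as it stands.
- The arm moves only by the tool drive_tool, never from a script. Its argument "plan" is one flat list of numbers, 5 for each row, row after row: the shift along the tool's x, y, z in m, then the turn about the tool's z in degrees, then the finger opening in m, from 0 to 0.094. A call has 1 to 12 rows; each row is the pose to reach, as a shift and turn from the pose commanded when the call began, along the tool's axes at that moment; what a row does not reach only later rows make up. A row lasts 1/12 s, in which the tool goes at most 41.7 mm and 7.16 degrees, less where a joint would pass 70% of its speed; a pose out of reach is approached as far as the arm can. A call with a gripper value outside its range is refused whole. The fingers move at their own pace and stop on an object; "grip_force" is the grip in N (left out, the last holds). Time passes only in rows, so rows that repeat a pose let the fingers close. It gives the time, the measured TCP pose, the force, the opening and the grip force at its end, in the units of the state.
- manip.sense(): the state, without advancing time (a new reading comes with each control period).
- manip.capture(name): name is "scene" or "side" or "wrist"; returns the picture (384x512x3 uint8, red, green, blue); there is no depth.
- manip.calibration(name): a dict with "fx", "fy", "cx", "cy" (pixels), "rvec" (rotation vector, rad) and "tvec" (3), from world to camera coordinates, as OpenCV has them. Camera axes: x right, y down, z forward; pixel columns grow to the right and rows downward; lengths in m; the calibration is good to about 2 mm. A picture is of the moment at which its call begins: read the wrist's pose just before it. calibration takes no time and is no camera call; for the wrist camera it gives the pose at the moment of the call.
- manip.finish_job(): hands the job in; it is judged then, once.
The state is a dict: "time": time; "joint_pos": joint angles; "dq": joint speeds; "joint_efforts": joint torques, N m; "eef_pos": TCP position; "tool_rot": TCP orientation; "contact_force": force on the tool from outside, world axes, zero at the start; "moment": the same for the moment, N m; "width": opening from 0.0 (shut) to 1.0 (fully open); "grasp_force": force on a finger pad.
Only numpy, scipy, OpenCV 4.12 (cv2) and the standard library are available. Lean on these libraries where they do the work, as an engineer would, in place of code of your own. Each camera call takes 0.05 s, during which the arm holds its last target. There are 200 camera calls.

## Working session

There is one attempt and no reset: what is moved stays moved. The work goes in short steps, Python scripts to look and compute and a tool call to move; the robot and the scene stay as the last step left them, time stands still between calls to the robot, and variables do not carry over. Pictures are saved under pics/ and viewed, at most 10 in all, crops included, and the job is handed in when it is done.

Besides the shell and the picture viewer there is one more tool, called after "Emit:" by a JSON object that holds its "api" and its "payload". drive_tool: Moves the arm, as the interface text tells. Its arguments: {"type":"object","properties":{"plan":{"type":"array","items":{"type":"number"}},"grip_force":{"type":"number"}},"required":["plan"]}

```bash
mkdir -p pics; python3 - <<'E'
from plant import manip
import cv2,numpy as np
s=manip.sense();print({k:np.round(v,3).tolist() for k,v in s.items()},manip.finger_overhang)
a=manip.capture("scene");b=manip.capture("side")
cv2.imwrite("pics/s0.png",a[:,:,::-1]);cv2.imwrite("pics/d0.png",b[:,:,::-1])
im=np.hstack([a,b])[:,:,::-1]
cv2.imwrite("pics/s1.png",cv2.resize(a[:,:,::-1],(800,600),interpolation=cv2.INTER_CUBIC));cv2.imwrite("pics/d1.png",cv2.resize(b[:,:,::-1],(800,600),interpolation=cv2.INTER_CUBIC))
for n in("scene","side"):print(manip.calibration(n))
E
```

```text
{'time': 0.0, 'joint_pos': [-1.367, 0.3, 1.522, 0.0, 1.321, -0.067], 'dq': [-0.0, -0.001, 0.0, -0.001, -0.001, 0.001], 'joint_efforts': [-0.0, -53.18, -35.274, 0.071, 0.024, -0.0], 'eef_pos': [0.147, -0.53, 0.189], 'tool_rot': [-3.112, -0.424, 0.0], 'contact_force': [-0.612, 0.355, 0.42], 'moment': [0.011, 0.04, -0.019], 'grasp_force': 0.0, 'width': 0.999} 0.017
{'fx': 429.4046607774904, 'fy': 429.4046607774904, 'cx': 262.4813494900699, 'cy': 187.8848116202239, 'rvec': array([ 2.06194964,  1.58657747, -0.5048502 ]), 'tvec': array([-0.15543972, -0.35669625,  1.69753652])}
{'fx': 362.57239249240007, 'fy': 362.57239249240007, 'cx': 250.74203470996162, 'cy': 195.30695083395787, 'rvec': array([ 0.73827916, -2.38360104,  1.38855366]), 'tvec': array([0.43499125, 0.27440886, 0.82362811])}
```

View pics/s1.png

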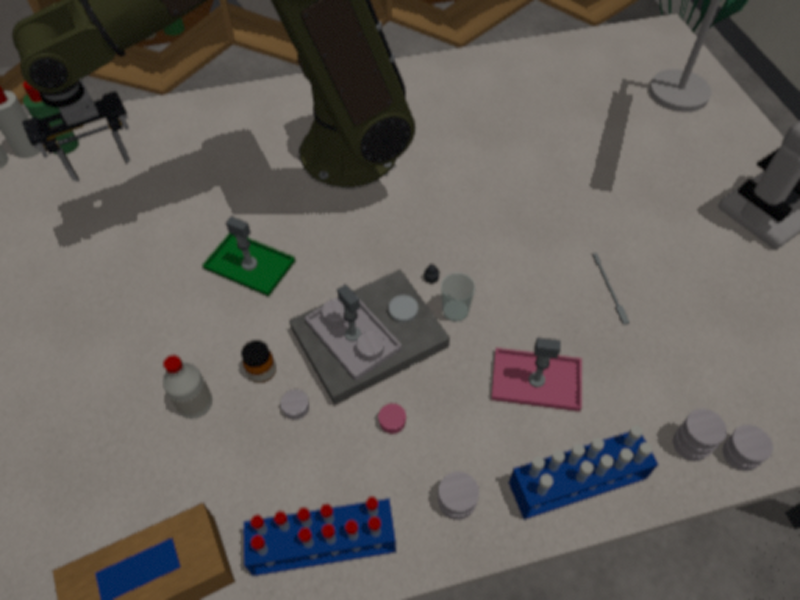

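View pics/d1.png

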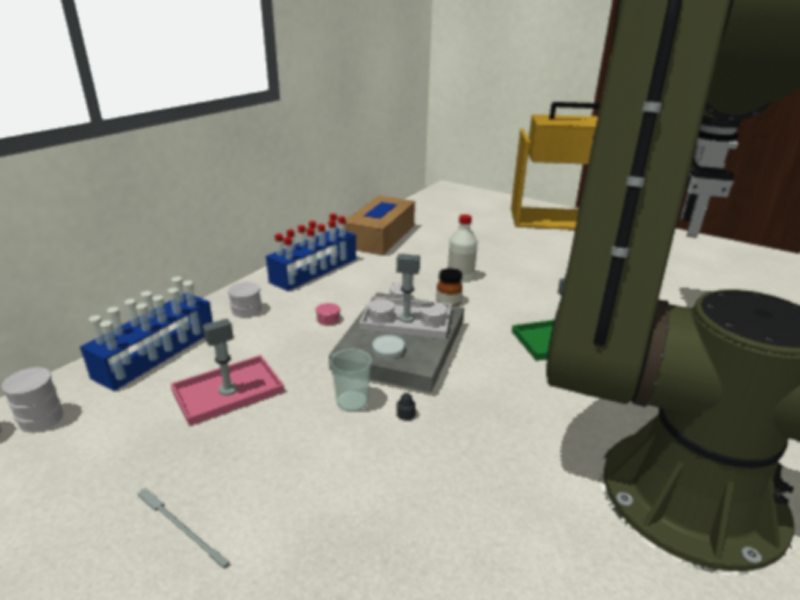

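The scene view holds three tray-shaped things: green at (248,262), bare aluminium on the dark slab at (352,335) and pink at (537,378). Only the aluminium one on the slab, with its handle at (348,300), fits the description. In the side view its handle is at (408,268). I'll confirm this in an enlarged crop and measure it.

```bash
cat > h.py <<'E'
import numpy as np,cv2
from plant import manip
def cam(n):
    c=manip.calibration(n);R=cv2.Rodrigues(c["rvec"])[0];t=np.array(c["tvec"]).ravel()
    K=np.array([[c["fx"],0,c["cx"]],[0,c["fy"],c["cy"]],[0,0,1]]);return K,R,t
def plane(C,uv,z):
    K,R,t=C;d=R.T@np.linalg.inv(K)@np.array([*uv,1]);o=-R.T@t;return o+d*(z-o[2])/d[2]
def tri(A,ua,B,ub):
    P=[c[0]@np.c_[c[1],c[2]] for c in(A,B)]
    X=cv2.triangulatePoints(*P,np.array(ua,float).reshape(2,1),np.array(ub,float).reshape(2,1));return (X[:3]/X[3]).ravel()
def proj(C,X):
    K,R,t=C;p=K@(R@np.array(X)+t);return p[:2]/p[2]
E
python3 - <<'E'
from h import *
S,D=cam("scene"),cam("side")
h=tri(S,(222.7,192),D,(261,171.5));print(h,proj(S,h),proj(D,h))
print(plane(S,(222.7,192),.172),plane(D,(261,171.5),.172))
a=cv2.imread("pics/s0.png")[160:260,170:300];b=cv2.imread("pics/d0.png")[150:250,200:330]
cv2.imwrite("pics/c0.png",np.hstack([cv2.resize(x,(390*1,300),interpolation=cv2.INTER_CUBIC) for x in(a,b)]))
E
```

```text
[ 0.56179141 -0.10717943  0.16388572] [222.81660193 192.09168906] [261.17926074 171.41428972]
[ 0.56711203 -0.10804105  0.172     ] [ 0.55309261 -0.09222971  0.172     ]
```

View pics/c0.png

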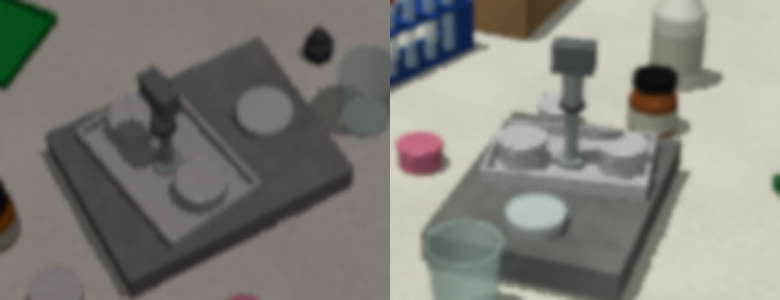

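Confirmed: it is the bare aluminium tray with two grey tins on the dark slab. In the crops the handle is at (158,92) and side (574-390,57), and the rim corners are at (77,130), (173,240) and (260,183).

```bash
python3 - <<'E'
from h import *
S,D=cam("scene"),cam("side")
f=lambda u,v:(170+u/3,160+v/3)
g=lambda u,v:(200+u/3,150+v/3)
h=tri(S,f(158,92),D,g(184,57));print(h,plane(S,f(158,92),.172),plane(D,g(184,57),.172))
c=[plane(S,f(*p),.063) for p in((77,130),(173,240),(260,183))]
for i in(0,1):
    d=c[i+1]-c[i];print(c[i],np.linalg.norm(d),np.degrees(np.arctan2(d[1],d[0])))
print('ctr',(c[0]+c[2])/2)
s=[plane(S,f(*p),.045) for p in((48,138),(132,285),(350,173),(260,40))]
print(np.round(s,3)); 
for i in range(4):
    d=s[(i+1)%4]-s[i];print(np.linalg.norm(d),np.degrees(np.arctan2(d[1],d[0])))
R=cv2.Rodrigues(manip.sense()["tool_rot"])[0];print(np.round(R,3))
# collar/stem base
E
```

```text
[ 0.56199187 -0.10732129  0.17161403] [ 0.56253415 -0.10717932  0.172     ] [ 0.5614864  -0.10718043  0.172     ]
[ 0.51094198 -0.18969329  0.063     ] 0.16591678467606547 24.429401866887986
[ 0.66200449 -0.12107481  0.063     ] 0.10643550941684271 112.6902967129097
ctr [ 0.56594449 -0.10628517  0.063     ]
[[ 0.501 -0.221  0.045]
 [ 0.69  -0.169  0.045]
 [ 0.622  0.072  0.045]
 [ 0.432  0.026  0.045]]
0.19639751495817157 15.320723393439442
0.25029602913576504 105.72106975749817
0.1956950732349101 -166.28863590731802
0.25578783695741725 -74.4621646377583
[[ 0.964  0.267 -0.   ]
 [ 0.267 -0.964  0.001]
 [ 0.    -0.001 -1.   ]]
```

Emit:
{"api": "drive_tool", "payload": {"plan": [0,0,-0.04,0,0.06,0.02,-0.01,-0.08,0,0.06,0.05,-0.03,-0.11,0,0.06,0.085,-0.05,-0.11,0,0.06,0.12,-0.07,-0.11,0,0.06,0.155,-0.09,-0.11,0,0.06,0.19,-0.11,-0.11,0,0.06,0.225,-0.13,-0.11,-2,0.06,0.26,-0.15,-0.11,-4,0.06,0.295,-0.17,-0.11,-6,0.06,0.33,-0.19,-0.11,-8,0.06,0.35,-0.2,-0.11,-8.5,0.06]}}

```text
time: 1.1
eef_pos: [0.4327, -0.2406, 0.2998]
tool_rot: [-3.071, -0.66, -0.0]
contact_force: [-0.1, -0.0, 0.4]
width: 0.641
grasp_force: 0.0
```

Emit:
{"api": "drive_tool", "payload": {"plan": [0.03,-0.012,0,0,0.06,0.065,-0.026,0,0,0.06,0.1,-0.04,0,0,0.06,0.135,-0.054,0,0,0.06,0.16,-0.064,0,0,0.06,0.173,-0.069,0,0,0.06,0.173,-0.069,0,0,0.06,0.173,-0.069,0,0,0.06]}}

```text
time: 1.77
eef_pos: [0.5605, -0.1104, 0.2995]
tool_rot: [-3.072, -0.654, 0.001]
contact_force: [-1.0, -0.8, 0.9]
width: 0.638
grasp_force: 0.0
```

```bash
python3 - <<'E'
from h import *
s=manip.sense();print(s["eef_pos"],s["tool_rot"],s["contact_force"])
C=cam("wrist");a=manip.capture("wrist")[:,:,::-1];cv2.imwrite("pics/w0.png",a)
np.save("wc.npy",np.array(C,dtype=object),allow_pickle=True)
print(proj(C,(.562,-.107,.189)),proj(C,s["eef_pos"]))
cv2.imwrite("pics/w1.png",cv2.resize(a,(800,600),interpolation=cv2.INTER_CUBIC))
E
```

```text
[ 0.56054709 -0.11042328  0.29949787] [-3.07243964e+00 -6.54479196e-01  1.46975430e-03] [-0.9599171  -0.82222216  0.89925652]Traceback (most recent call last):
  File "<stdin>", line 4, in <module>
ValueError: could not broadcast input array from shape (3,3) into shape (3,)
```

```bash
python3 - <<'E'
from h import *
C=cam("wrist");a=cv2.imread("pics/w0.png")
k=800/512
print(k*proj(C,(.562,-.107,.189)),k*proj(C,manip.sense()["eef_pos"]), -C[1].T@C[2])
cv2.imwrite("pics/w1.png",cv2.resize(a,(800,600),interpolation=cv2.INTER_CUBIC))
E
```

```text
[391.12086894 285.17591165] [395.4661792 352.936683 ] [ 0.63552681 -0.07728479  0.49445977]
```

View pics/w1.png

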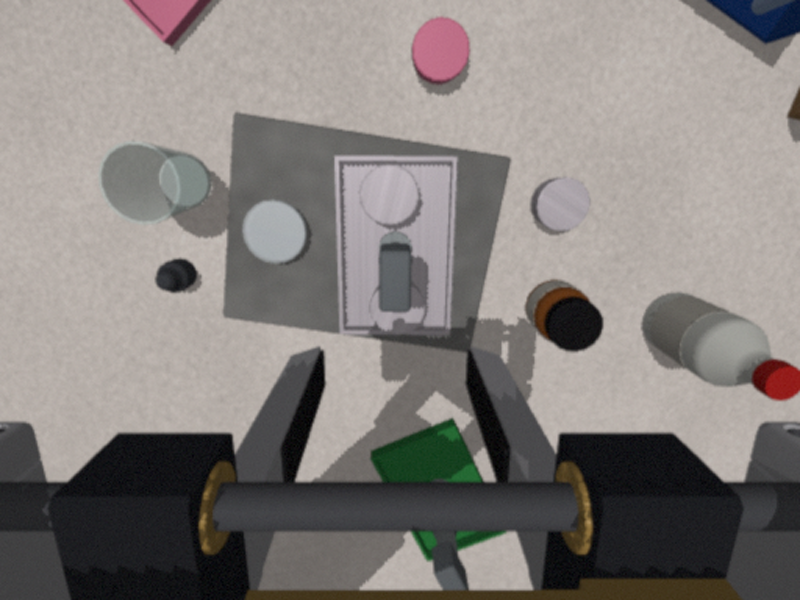

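The wrist view shows the handle top at about x 380–411, y 250–311, with the tray edges nearly vertical: rim corners (335,158), (457,158), (342,333) and (451,333).

```bash
python3 - <<'E'
from h import *
C=cam("wrist");k=512/800
P=lambda u,v,z:plane(C,(u*k,v*k),z)
print(P(395.5,280,.189),P(395.5,310,.189)-P(395.5,250,.189))
c=[P(*p,.063) for p in((335,158),(457,158),(451,333),(342,333))];print(sum(c)/4)
for i in range(4):
    d=c[(i+1)%4]-c[i];print(np.linalg.norm(d),np.degrees(np.arctan2(d[1],d[0])))
R=cv2.Rodrigues(manip.sense()["tool_rot"])[0];print(np.degrees(np.arctan2(R[1,0],R[0,0])))
E
```

```text
[ 0.56656005 -0.10825625  0.189     ] [-3.85773277e-02 -1.71961250e-02  5.55111512e-17]
[ 0.56492585 -0.10986793  0.063     ]
0.10938591358671679 -65.99483955306044
0.167074822422566 -155.8660733156073
0.1089176453073761 114.01592525979919
0.16709699436653208 24.294475583930577
23.99256103957377
```

Emit:
{"api": "drive_tool", "payload": {"plan": [0.0045,0.0005,0.01,0,0.05,0.0045,0.0005,0.03,0,0.05,0.0045,0.0005,0.05,0,0.05,0.0045,0.0005,0.07,0,0.05,0.0045,0.0005,0.09,0,0.05,0.0045,0.0005,0.105,0,0.05,0.0045,0.0005,0.115,0,0.05,0.0045,0.0005,0.122,0,0.05,0.0045,0.0005,0.127,0,0.05,0.0045,0.0005,0.127,0,0.05,0.0045,0.0005,0.127,0,0.04,0.0045,0.0005,0.127,0,0.035]}}

```text
time: 2.82
eef_pos: [0.5654, -0.1089, 0.1738]
tool_rot: [3.072, 0.653, 0.002]
contact_force: [-0.1, -0.0, -0.4]
width: 0.424
grasp_force: 0.0
```

```bash
python3 - <<'E'
from h import *
s=manip.sense();print(s["eef_pos"],s["contact_force"],s["width"])
a=manip.capture("scene")[150:250,160:290,::-1];b=manip.capture("side")[130:230,200:330,::-1]
cv2.imwrite("pics/c1.png",np.hstack([cv2.resize(x,(390,300),interpolation=cv2.INTER_CUBIC) for x in(a,b)]))
E
```

```text
[ 0.56542647 -0.10891026  0.17375017] [-0.11791068 -0.00221292 -0.37193447] 0.42406834504548435
```

View pics/c1.png

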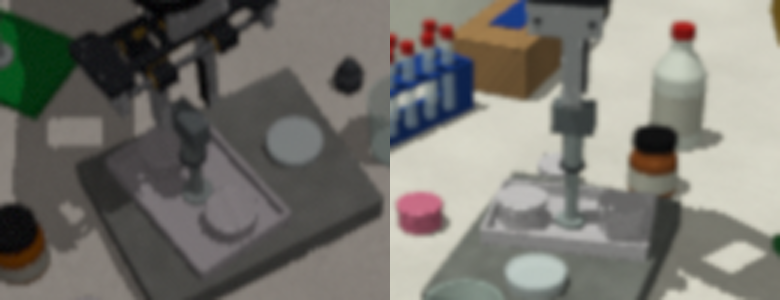

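The fingers stand on either side of the handle (crop (190,125) and side (574,115)), centred and clear of everything. Now I'll close.

Emit:
{"api": "drive_tool", "payload": {"plan": [0,0,0,0,0.03,0,0,0,0,0.026,0,0,0,0,0.023,0,0,0,0,0.021,0,0,0,0,0.019,0,0,0,0,0.015,0,0,0,0,0.01,0,0,0,0,0.01,0,0,0,0,0.01,0,0,0,0,0.01,0,0,0,0,0.01,0,0,0,0,0.01], "grip_force": 40}}

```text
time: 3.92
eef_pos: [0.5656, -0.1089, 0.1737]
tool_rot: [3.072, 0.653, 0.002]
contact_force: [-0.4, 1.4, 6.2]
width: 0.107
grasp_force: 2.8
```

```bash
python3 - <<'E'
from h import *
s=manip.sense();print(s["eef_pos"],s["contact_force"],s["width"],s["grasp_force"],s["moment"])
a=manip.capture("scene")[150:250,160:290,::-1];b=manip.capture("side")[130:230,200:330,::-1]
cv2.imwrite("pics/c2.png",np.hstack([cv2.resize(x,(390,300),interpolation=cv2.INTER_CUBIC) for x in(a,b)]))
E
```

```text
[ 0.56555307 -0.10890181  0.17374054] [-0.3606354   1.36165846  6.15541666] 0.10662178501980192 2.8384422199451365 [ 0.17488025  0.04631027 -0.02525386]
```

View pics/c2.png

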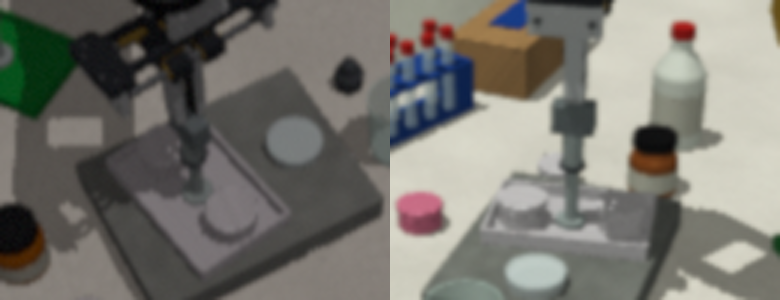

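```bash
python3 - <<'E'
from h import *
s=manip.sense();e=s["eef_pos"];R=cv2.Rodrigues(s["tool_rot"])[0]
print(s["joint_pos"],R)
for n,o in(("scene",(160,150)),("side",(200,130))):
    C=cam(n)
    for X in(e,e+R@[0,0,.017],e+R@[0,.02,.017],e+R@[0,-.02,.017],(.565,-.109,.172),(.565,-.109,.155),(.565,-.109,.189),(.565,-.109,.045)): 
        p=(proj(C,X)-o)*3; print(n,np.round(p+([390,0] if n=="side" else 0)))
E
```

```text
[-2.53814680e-01  3.69490684e-01  1.46673161e+00 -6.54981773e-05
  1.30361063e+00  8.97780256e-01] [[ 9.13406146e-01  4.07045899e-01  1.68748965e-03]
 [ 4.07047203e-01 -9.13406986e-01 -5.03015651e-04]
 [ 1.33661438e-03  1.14634553e-03 -9.99998450e-01]]
scene [187. 124.]
scene [188. 134.]
scene [171. 145.]
scene [205. 123.]
scene [187. 124.]
scene [188. 135.]
scene [185. 114.]
scene [196. 195.]
side [572. 114.]
side [571. 129.]
side [574. 121.]
side [568. 138.]
side [572. 115.]
side [572. 131.]
side [572. 100.]
side [569. 224.]
```

```bash
python3 - <<'E'
from h import *
a=manip.capture("scene")[165:225,195:247,::-1];b=manip.capture("side")[130:190,240:292,::-1];w=manip.capture("wrist")[:,:,::-1]
cv2.imwrite("pics/w2.png",w)
r=lambda x,s:cv2.resize(x,s,interpolation=cv2.INTER_CUBIC)
im=np.hstack([r(a,(260,300)),r(b,(260,300)),r(w[130:280,190:320],(260,300))])
cv2.imwrite("pics/c3.png",cv2.convertScaleAbs(im,alpha=1.4,beta=10))
E
```

```text
(no output)
```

View pics/c3.png

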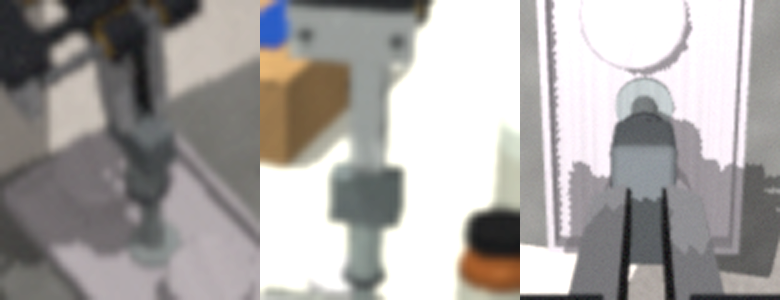

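```bash
python3 - <<'E'
from h import *
C=cam("wrist");z=.189
a=plane(C,(190+127/2,130+188/2),z);b=plane(C,(190+123/2,130+147/2),z)
c=plane(C,(190+(612-520)/2,130+147/2),z)-plane(C,(190+(675-520)/2,130+147/2),z)
x=np.array([.913,.407,0]);y=np.array([.407,-.913,0])
print(a,b,(b-a)@x,(b-a)@y,np.linalg.norm(c),manip.sense()["eef_pos"],-C[1].T@C[2])
S,D=cam("scene"),cam("side")
print(tri(S,(195+135/5,165+122/5),D,(240+108/5,130+172/5)))
E
```

```text
[ 0.57272553 -0.10595891  0.189     ] [ 0.58515404 -0.09899836  0.189     ] 0.0141801725995481 -0.0012965736260138524 0.02025682963569679 [ 0.56554473 -0.10890328  0.17374715] [ 0.64039507 -0.07512715  0.36856554]
[ 0.56494281 -0.1099244   0.18415406]
```

The fingertips closed on top of the handle (tips near (648,188) in the wrist crop), so they really end about 30 mm higher than reported. Horizontal alignment is right. I'll raise slightly, open, go lower and check.

Emit:
{"api": "drive_tool", "payload": {"plan": [0,0,-0.005,0,0.01,0,0,-0.01,0,0.02,0,0,-0.01,0,0.05,0,0,-0.01,0,0.05,0,0,-0.01,0,0.05,0,0,-0.01,0,0.05,0,0,-0.01,0,0.05,0,0,-0.01,0,0.05]}}

```text
time: 4.83
eef_pos: [0.5651, -0.1088, 0.1828]
tool_rot: [-3.073, -0.653, 0.0]
contact_force: [0.1, -0.1, 0.6]
width: 0.524
grasp_force: 0.0
```

Emit:
{"api": "drive_tool", "payload": {"plan": [0,0,0.005,0,0.05,0,0,0.01,0,0.05,0,0,0.015,0,0.05,0,0,0.02,0,0.05,0,0,0.025,0,0.05,0,0,0.03,0,0.05,0,0,0.034,0,0.05,0,0,0.038,0,0.05,0,0,0.04,0,0.05,0,0,0.04,0,0.05]}}

```text
time: 5.67
eef_pos: [0.565, -0.1088, 0.1424]
tool_rot: [-3.073, -0.653, 0.001]
contact_force: [-0.6, -0.5, 0.5]
width: 0.529
grasp_force: 0.0
```

```bash
python3 - <<'E'
from h import *
s=manip.sense();print(s["eef_pos"],s["contact_force"],s["width"],s["grasp_force"])
a=manip.capture("scene")[165:225,195:247,::-1];b=manip.capture("side")[130:190,240:292,::-1];w=manip.capture("wrist")[:,:,::-1]
cv2.imwrite("pics/w3.png",w)
r=lambda x,s:cv2.resize(x,s,interpolation=cv2.INTER_CUBIC)
im=np.hstack([r(a,(260,300)),r(b,(260,300)),r(w[130:280,190:320],(260,300))])
cv2.imwrite("pics/c4.png",cv2.convertScaleAbs(im,alpha=1.4,beta=10))
E
```

```text
[ 0.56495778 -0.10878356  0.14243757] [-0.59183477 -0.46840155  0.5293071 ] 0.5292177358603302 0.0
```

View pics/c4.png

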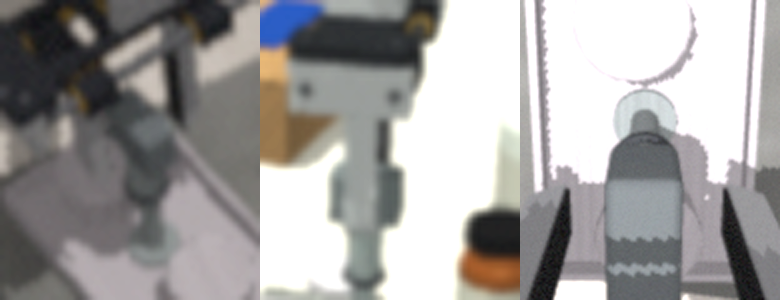

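Now the near finger covers the handle, in the side crop at y 120–220. I'll go 8 mm lower to centre it, then close.

Emit:
{"api": "drive_tool", "payload": {"plan": [0,0,0.004,0,0.05,0,0,0.008,0,0.045,0,0,0.008,0,0.035,0,0,0.008,0,0.03,0,0,0.008,0,0.025,0,0,0.008,0,0.022,0,0,0.008,0,0.02,0,0,0.008,0,0.015,0,0,0.008,0,0.01,0,0,0.008,0,0.01,0,0,0.008,0,0.01,0,0,0.008,0,0.01], "grip_force": 40}}

```text
time: 6.82
eef_pos: [0.5651, -0.1087, 0.135]
tool_rot: [-3.073, -0.654, -0.0]
contact_force: [-1.4, 3.0, 1.6]
width: 0.229
grasp_force: 40.0
```

Emit:
{"api": "drive_tool", "payload": {"plan": [0,-0.0005,0,0,0.01,0,-0.001,0,0,0.01,0,-0.001,0,0,0.01]}}

```text
time: 7.07
eef_pos: [0.565, -0.1084, 0.135]
tool_rot: [3.072, 0.653, 0.001]
contact_force: [2.7, -2.3, -0.7]
width: 0.233
grasp_force: 40.0
```

```bash
python3 - <<'E'
from h import *
s=manip.sense();print(s["eef_pos"],s["contact_force"],s["width"],s["grasp_force"],s["time"])
cv2.imwrite("pics/g_side.png",manip.capture("side")[:,:,::-1]);cv2.imwrite("pics/g_scene.png",manip.capture("scene")[:,:,::-1])
E
```

```text
[ 0.56497756 -0.10836906  0.1350294 ] [ 2.67399144 -2.32653154 -0.69140635] 0.23271312545352388 39.990569707006216 7.0667
```

Emit:
{"api": "drive_tool", "payload": {"plan": [0,0.0005,0,0,0.01,0,0.0005,-0.001,0,0.01,0,0.0005,-0.003,0,0.01,0,0.0005,-0.005,0,0.01,0,0.0005,-0.007,0,0.01,0,0.0005,-0.009,0,0.01,0,0.0005,-0.011,0,0.01,0,0.0005,-0.013,0,0.01,0,0.0005,-0.0145,0,0.01,0,0.0005,-0.015,0,0.01,0,0.0005,-0.015,0,0.01]}}

```text
time: 8.08
eef_pos: [0.5649, -0.1083, 0.15]
tool_rot: [-3.073, -0.654, 0.0]
contact_force: [1.0, -0.7, -3.3]
width: 0.231
grasp_force: 40.0
```

```bash
python3 - <<'E'
from h import *
s=manip.sense();print(s["eef_pos"],s["contact_force"],s["width"],s["grasp_force"],s["time"])
D=cam("side")
b=manip.capture("side")[:,:,::-1];a=manip.capture("scene")[:,:,::-1]
cv2.imwrite("pics/u_side.png",b);cv2.imwrite("pics/u_scene.png",a)
b0=cv2.imread("pics/g_side.png")
print("px per 15mm",proj(D,(.565,-.109,.187))-proj(D,(.565,-.109,.172)))
# handle+finger template shift
for (r,c) in(((158,176),(254,268)),((176,190),(256,266)),((195,215),(240,285))):
    T=b0[r[0]:r[1],c[0]:c[1]];x0,y0=c[0]-8,r[0]-12
    k=8;up=lambda m:cv2.resize(m,None,fx=k,fy=k,interpolation=cv2.INTER_CUBIC)
    m=cv2.matchTemplate(up(b[y0:r[1]+12,x0:c[1]+8]),up(T),cv2.TM_CCOEFF_NORMED);_,v,_,l=cv2.minMaxLoc(m)
    print(v,l[0]/k-8,l[1]/k-12)
r=lambda x:cv2.resize(x,(390,480),interpolation=cv2.INTER_CUBIC)
cv2.imwrite("pics/c5.png",np.hstack([r(b0[150:198,242:281]),r(b[150:198,242:281])]))
E
```

```text
[ 0.56487179 -0.10830313  0.14998522] [ 0.98305566 -0.7403437  -3.33171426] 0.23066449047622972 39.99017617665231 8.0833
px per 15mm [ 0.1230023  -4.54920076]
0.8273492455482483 0.125 -4.5
0.9573036432266235 0.0 0.0
0.9722295999526978 0.25 0.0
```

View pics/c5.png

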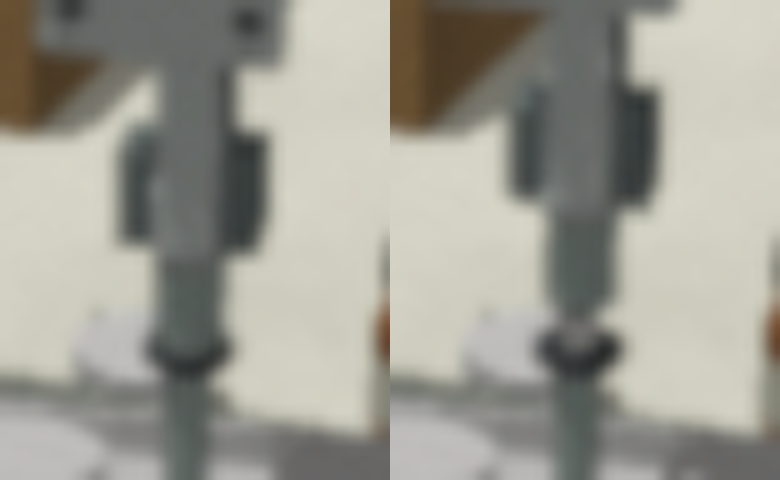

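The picture pair shows the rim raised about 4.5 px (14.9 mm), to ring height, with tray and collar unmoved. Now I'll hold for two seconds.

Emit:
{"api": "drive_tool", "payload": {"plan": [0,0,0,0,0.01,0,0,0,0,0.01,0,0,0,0,0.01,0,0,0,0,0.01,0,0,0,0,0.01,0,0,0,0,0.01,0,0,0,0,0.01,0,0,0,0,0.01,0,0,0,0,0.01,0,0,0,0,0.01,0,0,0,0,0.01,0,0,0,0,0.01]}}

```text
time: 9.18
eef_pos: [0.5649, -0.1083, 0.1499]
tool_rot: [-3.073, -0.654, 0.0]
contact_force: [0.3, -0.0, -3.4]
width: 0.236
grasp_force: 40.0
```

Emit:
{"api": "drive_tool", "payload": {"plan": [0,0,0,0,0.01,0,0,0,0,0.01,0,0,0,0,0.01,0,0,0,0,0.01,0,0,0,0,0.01,0,0,0,0,0.01,0,0,0,0,0.01,0,0,0,0,0.01,0,0,0,0,0.01,0,0,0,0,0.01,0,0,0,0,0.01,0,0,0,0,0.01]}}

```text
time: 10.18
eef_pos: [0.5649, -0.1083, 0.1499]
tool_rot: [-3.073, -0.654, 0.0]
contact_force: [0.4, 1.0, -3.6]
width: 0.236
grasp_force: 40.0
```

Emit:
{"api": "drive_tool", "payload": {"plan": [0,0,0,0,0.01,0,0,0,0,0.01,0,0,0,0,0.01,0,0,0,0,0.01]}}

```text
time: 10.52
eef_pos: [0.5649, -0.1083, 0.1499]
tool_rot: [3.073, 0.654, -0.0]
contact_force: [0.0, 0.8, -2.7]
width: 0.234
grasp_force: 40.0
```

Emit:
{"api": "drive_tool", "payload": {"plan": [0,0,-0.0005,0,0.01,0,0,-0.0015,0,0.01,0,0,-0.003,0,0.01,0,0,-0.005,0,0.01,0,0,-0.007,0,0.01,0,0,-0.009,0,0.01,0,0,-0.011,0,0.01,0,0,-0.013,0,0.01,0,0,-0.015,0,0.01,0,0,-0.017,0,0.01,0,0,-0.019,0,0.01,0,0,-0.021,0,0.01]}}

```text
time: 11.52
eef_pos: [0.5648, -0.1083, 0.171]
tool_rot: [-3.073, -0.653, 0.0]
contact_force: [-0.6, -0.3, -5.8]
width: 0.234
grasp_force: 40.0
```

Emit:
{"api": "drive_tool", "payload": {"plan": [0,0,-0.002,0,0.01,0,0,-0.004,0,0.01,0,0,-0.006,0,0.01,0,0,-0.008,0,0.01,0,0,-0.01,0,0.01,0,0,-0.012,0,0.01,0,0,-0.014,0,0.01,0,0,-0.016,0,0.01,0,0,-0.018,0,0.01,0,0,-0.02,0,0.01,0,0,-0.022,0,0.01,0,0,-0.024,0,0.01]}}

```text
time: 12.52
eef_pos: [0.5649, -0.1084, 0.1951]
tool_rot: [-3.073, -0.654, 0.0]
contact_force: [0.2, 0.6, -6.5]
width: 0.231
grasp_force: 40.0
```

Emit:
{"api": "drive_tool", "payload": {"plan": [0,0,-0.0025,0,0.01,0,0,-0.006,0,0.01,0,0,-0.0095,0,0.01,0,0,-0.013,0,0.01,0,0,-0.0165,0,0.01,0,0,-0.02,0,0.01,0,0,-0.0235,0,0.01,0,0,-0.027,0,0.01,0,0,-0.0305,0,0.01,0,0,-0.034,0,0.01,0,0,-0.0375,0,0.01,0,0,-0.041,0,0.01]}}

```text
time: 13.52
eef_pos: [0.5649, -0.1083, 0.2363]
tool_rot: [-3.073, -0.654, 0.0]
contact_force: [-0.4, 0.1, -5.6]
width: 0.235
grasp_force: 40.0
```

Emit:
{"api": "drive_tool", "payload": {"plan": [0,0,-0.0035,0,0.01,0,0,-0.007,0,0.01,0,0,-0.0105,0,0.01,0,0,-0.014,0,0.01,0,0,-0.0175,0,0.01,0,0,-0.021,0,0.01,0,0,-0.0245,0,0.01,0,0,-0.0275,0,0.01,0,0,-0.03,0,0.01,0,0,-0.032,0,0.01,0,0,-0.0335,0,0.01,0,0,-0.034,0,0.01]}}

```text
time: 14.52
eef_pos: [0.565, -0.1083, 0.2702]
tool_rot: [3.073, 0.654, 0.0]
contact_force: [0.4, 0.1, -5.9]
width: 0.232
grasp_force: 40.0
```

Emit:
{"api": "drive_tool", "payload": {"plan": [0,0,0,0,0.01,0,0,0,0,0.01,0,0,0,0,0.01,0,0,0,0,0.01,0,0,0,0,0.01,0,0,0,0,0.01,0,0,0,0,0.01,0,0,0,0,0.01,0,0,0,0,0.01,0,0,0,0,0.01,0,0,0,0,0.01,0,0,0,0,0.01]}}

```text
time: 15.52
eef_pos: [0.5649, -0.1083, 0.2699]
tool_rot: [-3.073, -0.654, 0.0]
contact_force: [0.1, 0.4, -6.3]
width: 0.231
grasp_force: 40.0
```

Emit:
{"api": "drive_tool", "payload": {"plan": [0,0,0,0,0.01,0,0,0,0,0.01,0,0,0,0,0.01,0,0,0,0,0.01,0,0,0,0,0.01,0,0,0,0,0.01,0,0,0,0,0.01,0,0,0,0,0.01,0,0,0,0,0.01,0,0,0,0,0.01,0,0,0,0,0.01,0,0,0,0,0.01]}}

```text
time: 16.52
eef_pos: [0.5649, -0.1084, 0.2699]
tool_rot: [3.073, 0.654, -0.0]
contact_force: [0.4, 0.1, -5.7]
width: 0.23
grasp_force: 40.0
```

```bash
python3 - <<'E'
from h import *
s=manip.sense();print(s["eef_pos"],s["contact_force"],s["moment"],s["width"],s["grasp_force"],s["time"])
b=manip.capture("side")[90:240,190:330,::-1];a=manip.capture("scene")[140:260,150:290,::-1]
r=lambda x:cv2.resize(x,(395,420),interpolation=cv2.INTER_CUBIC)
cv2.imwrite("pics/c6.png",np.hstack([r(a),r(b)]))
E
```

```text
[ 0.56491794 -0.1083709   0.2699392 ] [ 0.4227754   0.11298132 -5.68961476] [ 0.01312363 -0.08981369 -0.09273073] 0.2301466203898835 39.98882613843307 16.5167
```

View pics/c6.png

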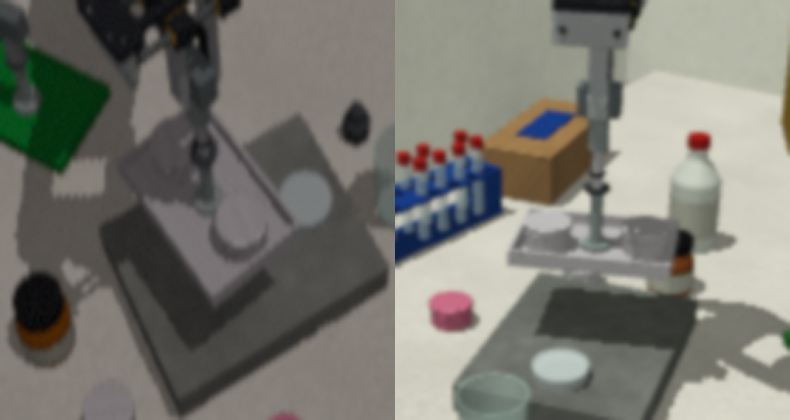

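The tray hangs level (side crop about (595,245)), well clear of the slab, with both tins in it at (548,230) and (650,238) and the bystanders in view unmoved. I'll hand it in.

```bash
python3 -c "
from plant import manip
print(manip.finish_job())"
```

```text
the job is handed in; nothing more can be done
None
```

I drew the handle up 15 mm and paused there 2.4 s with the tray on the slab, then lifted it. I handed in with it hanging level and still, roughly 9 cm above the slab with both tins in it; a first close landed on top of the handle (about 6 N) and was redone lower.

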